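# Seat the sample card and hold a spring clip open over its edge

### The arm

A 6-joint arm with a two-finger parallel gripper is mounted at the origin on the work surface. World frame = base frame: x ahead of the robot, y to its left, z up, the work surface at z = 0. Lengths are in m, angles in rad, forces in N, time in s.
With the tool pointing down it reaches from about 0.275 to 0.75 m from the base axis. Payload 10.2 kg.
Tool frame: the origin (TCP) lies midway between the tips of the shut fingers; the grasp point (between the pads) lies 19 mm behind it (env.hold_point_z is the distance from the TCP to the grasp point, in m); x points along the fingers, z is the direction in which the jaws open and shut, and the axes are right-handed (so a half turn about x gives the same grasp; the last joint's range is limited). The gripper opens to 85 mm and grips with 20 to 120 N. Pads are 22 mm wide; open, the fingers measure 114 mm over their backs; the gripper's body (76 mm by 85 mm) begins 54 mm behind the grasp point. The pads swing forward as they close: fully open they stand 13 mm farther back than shut.
Start: joints at [1.065, 0.313, 1.498, -0, 1.331, -0.223], TCP at [0.147, 0.504, 0.231] pointing down, gripper open.
Joint ranges: [-2.94, 2.94], [-0.97, 2.17], [0.19, 2.56], [-1.23, 4.37], [0.02, 3.11], [-2.88, 2.88]. Speed limits (rad/s): [2.39, 2.39, 3.01, 3.14, 3.14, 3.14].

### API

Orientations are given as a unit quaternion [x, y, z, w].
In Python, from bench import env, kinematics, monitor, eyes, job gives the robot as it stands. The module is installed in compiled form; this text tells all that it offers. Calls block until the motion is done:
- env.reach(position, orientation): joint-space move of the TCP to a pose.
- env.movel(position, velocity=0.15, frame=None, guard=None): straight line of the TCP; frame=None keeps the orientation; velocity is the mean speed in m/s. With guard (N) it stops when the force on the tool has changed by that much, and returns True; else False.
- env.set_joints(angles): joint-space move.
- env.release() and env.close_gripper(effort=None): open the fingers fully, or close them until they stop; effort is the grip in N (None keeps the last).
- env.hold(seconds).
- kinematics.ik(position, orientation): joint angles nearest the present ones, or None.
- monitor.sense(): the state.
- eyes.grab_frame(name): name is "scene" or "side" or "wrist"; returns a dict with "frame" (420x560x3 uint8, red, green, blue), "mtx" (3x3 intrinsics, pixels), "view" (4x4, takes a point from world to camera coordinates). Camera axes: x right, y down, z forward; pixel columns grow to the right and rows downward; lengths in m; the calibration is good to about 2 mm. A picture is of the moment at which its call begins. There is no depth.
A pose or a line that the arm cannot do raises env.MotionError and nothing moves.
- job.hand_in(): hands the job in, once; it reports no verdict.
The state is a dict: "clock": time; "joints": joint angles; "qvel": joint speeds; "joint_efforts": joint torques, N m; "position": TCP position; "ee_rot": TCP orientation; "contact_force": force on the tool from outside, world axes, zero at the start; "ft_torque": the same for the moment, N m; "finger_gap": opening from 0.0 (shut) to 1.0 (fully open).
Only numpy, scipy, OpenCV 4.12 (cv2) and the standard library are available. Lean on these libraries where they do the work, as an engineer would, in place of code of your own. Each camera call takes 0.05 s, during which the arm holds its last target.

### The job

The sample card's flat foot is propped up at its front in the shallow tray: press the foot down until it lies flat in the tray and the card stands upright. Then squeeze the handles of the spring clip to take it off its stand, and bring it, squeezed open, over the middle of the card's top edge so that the two jaws reach about 15 mm down past the edge, one on each side, without touching the card. Finish while holding it gaping there: keep squeezing, do not let it close or let go, and leave the other things on the bench alone.

Things in the scene. Friction and masses are not known exactly. Their poses are not given: they have to be found in the camera images.
- tray: Fixed black tray, 114 (x) x 104 x 16 mm, on either side of the bench, turned up to 0.4 rad; origin at its underside's centre. Pocket 106 x 96 mm, its floor 10 mm above the bench; the rim is level with the foot's top when that lies flat.
- pin (a joint): Round-topped steel lift pin in the tray's floor, 38 mm from the tray's centre towards -x, propping up the front of the foot. 0: raised (15 mm), 0.015 m: pushed down flush. A push of about 4 N moves it and it stays down.
- card: Loose sample card, 0.25 kg: aluminium foot plate 100 (x) x 90 (y) x 6 mm; upright white card 4 mm thick (x), 80 mm wide, 38 mm behind the foot's centre (+x), top edge 102 mm above the foot's underside. Origin at the underside's centre. Starts with the front (-x) up 0.17 rad, card leaning back; flat: z axis vertical, origin 10 mm above the bench.
- foot_front (a point): Point on the foot's top face, mid-width, 18 mm behind its front edge, 70 mm in front of the card: a good place to press.
- card_edge (a point): Middle of the card's top edge. x across the card's 4 mm thickness, y along the 80 mm edge, z up along the card.
- stand: Fixed black block 80 (x) x 70 x 30 mm on the side where the tray is not, turned up to 0.7 rad, with an upright steel plate on top, 50 mm long (x), 4 mm thick (y), 18 mm high. Origin at its underside's centre. The clip is clamped on the plate, jaw tips standing on the block.
- clip_handles (a point): Steel spring clip, 60 g, 80 mm high, 28 mm wide (x), jaws down, handles up. Point midway between the handle ends, 77 mm above the jaw tips, z up. Squeeze the handles along y, 60 to 77 mm above the tips: ends 48 mm apart outside at the start, 20 mm fully squeezed, when the handles are upright. 6 N starts it, 11 N opens it fully, then a stop.
- jaw_a (a point): Middle of the inner lower edge of the jaw on the clip's +y side (28 mm wide, 3 mm thick). The pivot is 42 mm above the tips; the free depth between open jaws is 35 mm.
- jaw_b (a point): The same on the clip's -y side. The two points are 4 mm apart on the stand, about 33 mm with the clip fully open.
- clip_a (a joint): Angle of the clip's +y lever: 0 on the stand, grows as the handles are squeezed, 0.36 rad fully open; the other lever mirrors it.
- dish: Bystander: flat closed glass dish, 92 mm across, 14 mm high; origin at its underside's centre.
- oil: Bystander: small brown bottle, 32 mm across, 70 mm high; origin at its underside's centre.
- slidebox: Bystander: grey slide box, 90 x 160 x 35 mm; origin at its underside's centre.
- lens_pot: Bystander: clear lens pot with a black foot, 45 mm across, 58 mm high; origin at its underside's centre.

How it is judged:
By the outcome, as a careful person would: the job done as asked, in the order asked, and still so for the second after the job is handed in, while the arm keeps its last pose, push and grip.
It also fails if it takes over 46 s, if anything falls off the work surface, if the arm or the gripper's body presses on something with over 40 N, if the wrist force passes 120 N, or if a joint passes its speed limit or range.

## Working session

There is one attempt and no reset: what is moved stays moved. The work goes in short steps, each a Python script; the robot and the scene stay as the last script left them, time stands still between calls to the robot, and variables do not carry over. Pictures are saved under pics/ and viewed, and the job is handed in when it is done.

```bash
ls; mkdir -p pics; python3 - <<'E'
from bench import env, kinematics, monitor, eyes, job
import cv2,numpy as np
for n in ["scene","side","wrist"]:
    f=eyes.grab_frame(n); cv2.imwrite(f"pics/{n}0.png",f["frame"][:,:,::-1])
    print(n,f["mtx"].tolist(),np.round(f["view"],4).tolist())
s=monitor.sense();print(s, env.hold_point_z)
E
```

```text
pics
scene [[529.4584884376748, 0.0, 274.8622453260077], [0.0, 529.4584884376748, 210.54357752881126], [0.0, 0.0, 1.0]] [[0.3199, 0.9472, 0.0195, -0.1862], [0.6971, -0.2214, -0.6819, -0.3573], [-0.6416, 0.2318, -0.7312, 1.6493], [0.0, 0.0, 0.0, 1.0]]
side [[403.46291561330645, 0.0, 282.3137083952192], [0.0, 403.46291561330645, 206.88630404516033], [0.0, 0.0, 1.0]] [[-0.9995, -0.03, -0.0009, 0.5776], [-0.0171, 0.5927, -0.8052, 0.1041], [0.0247, -0.8049, -0.5929, 1.1627], [0.0, 0.0, 0.0, 1.0]]
wrist [[349.90099295037857, 0.0, 280.0193073395805], [0.0, 349.90099295037857, 213.1293012939343], [0.0, 0.0, 1.0]] [[0.2794, 0.9602, -0.0013, -0.5247], [0.9072, -0.2635, 0.3279, -0.0407], [0.3145, -0.0928, -0.9447, 0.3804], [0.0, 0.0, 0.0, 1.0]]
{'clock': 0.15, 'joints': array([ 1.06461435e+00,  3.13316010e-01,  1.49824437e+00, -1.41678182e-05,
        1.33102109e+00, -2.23378425e-01]), 'qvel': array([ 0.00020972, -0.00156735, -0.00384346,  0.0004176 , -0.00126526,
       -0.00025769]), 'joint_efforts': array([ 1.22418645e-03, -4.12368178e+01, -2.59795994e+01, -1.39608360e-04,
        3.22050422e-03, -7.01223570e-06]), 'position': array([0.14640853, 0.50397018, 0.23087619]), 'ee_rot': array([-0.42469228,  0.56579158,  0.4243979 ,  0.5651573 ]), 'contact_force': array([-0.38271386, -0.66588784, -0.59670969]), 'ft_torque': array([-0.00566163, -0.02322316, -0.02254837]), 'finger_gap': 1.0013207553154873} 0.0187
```

View pics/scene0.png

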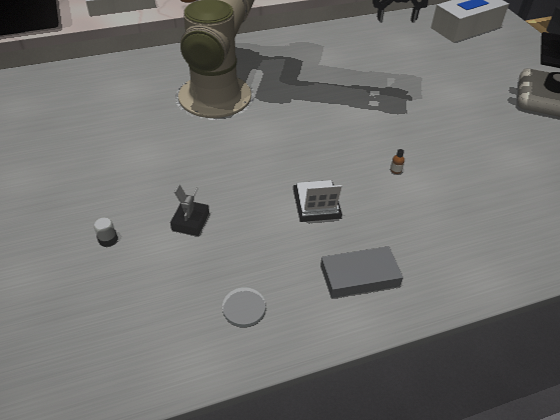

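View pics/side0.png

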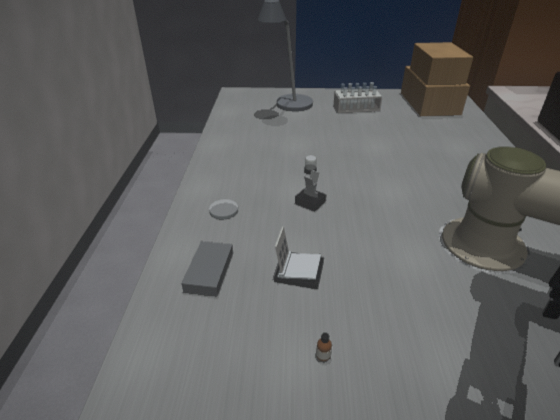

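View pics/wrist0.png

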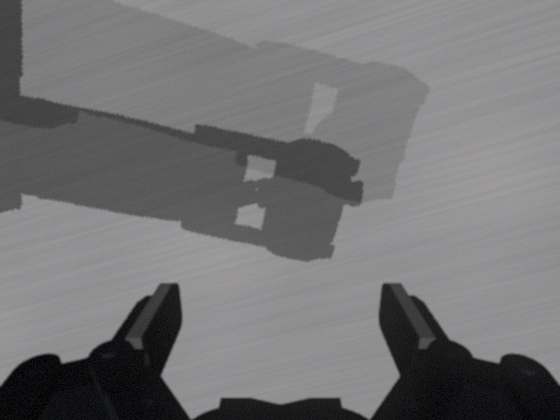

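The scene view shows the tray and card near (318,200), the stand and clip near (190,215), and the lens pot at (106,232). The side view shows the tray at (300,268) and the stand at (311,198). The wrist camera sees only bare bench.

```bash
cat > h.py <<'E'
import cv2,numpy as np
from bench import env, kinematics, monitor, eyes, job
from scipy.spatial.transform import Rotation as R
def grab(n,fn=None):
    f=eyes.grab_frame(n)
    if fn: 
        cv2.imwrite(f"pics/{fn}.png",f["frame"][:,:,::-1]); np.savez(f"pics/{fn}.npz",**f)
    return f
def load(fn): return dict(np.load(f"pics/{fn}.npz"))
def ray(f,px):
    V=f["view"];Rm=V[:3,:3];c=-Rm.T@V[:3,3]
    d=Rm.T@np.linalg.inv(f["mtx"])@np.array([px[0],px[1],1.]);return c,d/np.linalg.norm(d)
def onz(f,px,z):
    c,d=ray(f,px);return c+d*(z-c[2])/d[2]
def tri(obs):
    A=np.zeros((3,3));b=np.zeros(3);L=[]
    for f,px in obs:
        c,d=ray(f,px);P=np.eye(3)-np.outer(d,d);A+=P;b+=P@c;L.append((c,d))
    x=np.linalg.solve(A,b)
    return x,[np.linalg.norm((np.eye(3)-np.outer(d,d))@(x-c)) for c,d in L]
def proj(f,p):
    q=f["view"][:3,:3]@np.asarray(p)+f["view"][:3,3];u=f["mtx"]@q;return u[:2]/u[2]
def down(yaw):
    """tool x down, tool z (jaw opening) horizontal at angle yaw"""
    x=np.array([0,0,-1.]);z=np.array([np.cos(yaw),np.sin(yaw),0]);y=np.cross(z,x)
    return R.from_matrix(np.c_[x,y,z]).as_quat()
E
python3 - <<'E'
from h import *
a=grab("scene","s1");b=grab("side","d1")
for n,f,px,z in [("tray",a,(318,203),.02),("tray",b,(302,268),.02),("stand",a,(190,215),.03),("stand",b,(311,198),.03),("pot",a,(106,240),0),("oil",a,(398,172),0),("dish",a,(244,310),0),("box",a,(362,270),.035)]:
    print(n,onz(f,px,z).round(3))
for f,n,(x,y) in [(a,"s",(318,203)),(a,"sc",(190,210)),(b,"d",(302,262)),(b,"dc",(311,183))]:
    c=f["frame"][y-40:y+40,x-50:x+50,::-1]
    cv2.imwrite(f"pics/crop_{n}.png",cv2.resize(c,None,fx=4,fy=4,interpolation=cv2.INTER_CUBIC))
i=[cv2.imread(f"pics/crop_{n}.png") for n in("s","sc","d","dc")]
cv2.imwrite("pics/c1.png",np.vstack([np.hstack(i[:2]),np.hstack(i[2:])])[:, :])
# wrist camera offset in tool frame
w=eyes.grab_frame("wrist");s=monitor.sense();V=w["view"];c=-V[:3,:3].T@V[:3,3]
T=R.from_quat(s["ee_rot"]).as_matrix();print("cam in tool",T.T@(c-s["position"]),(T.T@V[:3,:3].T).round(3), T.round(2))
E
```

```text
tray [0.545 0.125 0.02 ]
tray [0.522 0.136 0.02 ]
stand [ 0.498 -0.186  0.03 ]
stand [ 0.491 -0.169  0.03 ]
pot [ 0.489 -0.388  0.   ]
oil [0.485 0.383 0.   ]
dish [ 0.773 -0.133  0.   ]
box [0.776 0.135 0.035]
cam in tool [-0.14116796  0.08606372  0.0002666 ] [[ 0.    -0.328  0.945]
 [-0.    -0.945 -0.328]
 [ 1.    -0.    -0.   ]] [[-0.   -0.96  0.28]
 [-0.    0.28  0.96]
 [-1.    0.   -0.  ]]
```

View pics/c1.png

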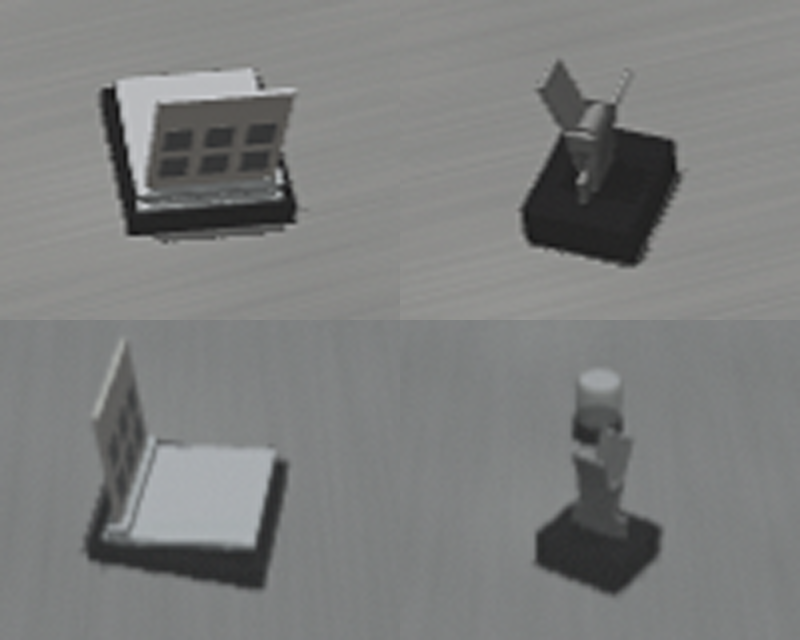

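```bash
python3 - <<'E'
from h import *
env.reach([0.49,0.13,0.22],down(np.pi/2))
print(monitor.sense()["clock"]);grab("wrist","w1")
E
```

```text
2.1417
```

View pics/w1.png

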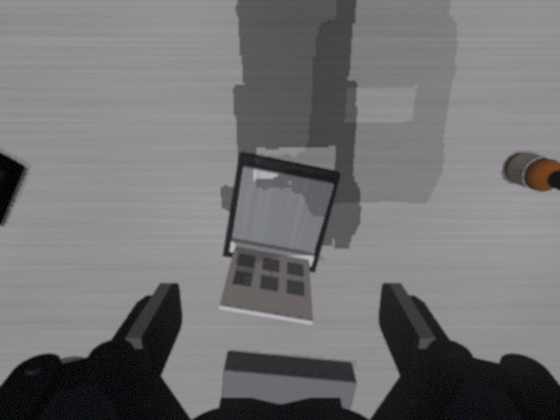

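The wrist view shows the tray's front rim at the top, with corners near (242,153) and (339,174). The white card top edge runs (221,307) to (313,322), and the oil bottle sits far right at (530,172). Next I'll zoom in.

```bash
python3 - <<'E'
from h import *
f=load("w1");im=f["frame"]
c=im[140:340,205:355,::-1];c=cv2.resize(c,None,fx=3.5,fy=3,interpolation=cv2.INTER_CUBIC)
c=cv2.resize(im[140:335,205:360,::-1],None,fx=3,fy=3,interpolation=cv2.INTER_CUBIC);c=np.clip(c.astype(float)*1.6,0,255).astype(np.uint8)
cv2.imwrite("pics/w1z.png",c)
g=cv2.cvtColor(im,cv2.COLOR_RGB2GRAY)
print(g[150:180,290].tolist(), g[205,215:260].tolist(),g[205,310:345].tolist())
E
```

```text
[139, 139, 143, 141, 137, 129, 125, 118, 123, 120, 110, 83, 52, 37, 40, 34, 42, 39, 35, 32, 26, 24, 29, 38, 54, 74, 88, 96, 96, 100] [152, 151, 152, 154, 150, 146, 130, 108, 98, 93, 95, 99, 99, 98, 91, 75, 57, 39, 40, 40, 45, 69, 100, 122, 128, 127, 124, 124, 127, 129, 132, 127, 128, 129, 127, 127, 126, 123, 122, 126, 127, 125, 129, 129, 133] [97, 95, 94, 94, 95, 94, 94, 95, 97, 97, 96, 96, 95, 94, 99, 96, 93, 81, 57, 39, 32, 40, 62, 84, 87, 90, 91, 91, 90, 93, 90, 90, 91, 89, 90]
```

View pics/w1z.png

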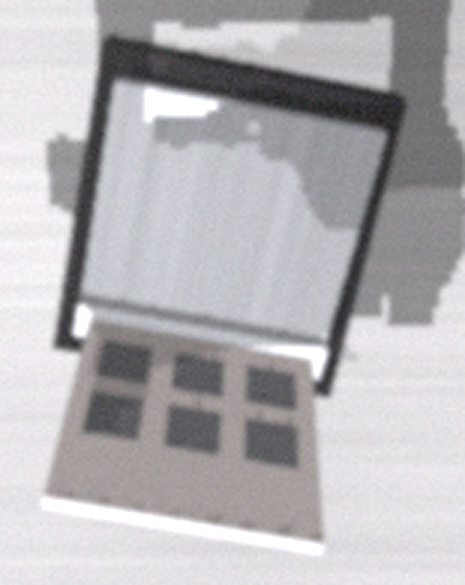

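```bash
python3 - <<'E'
from h import *
f=load("w1");im=f["frame"];g=cv2.cvtColor(im,cv2.COLOR_RGB2GRAY)
m=np.zeros_like(g);m[140:280,215:350]=(g[140:280,215:350]<66)
# exclude card printing
n,l,st,_=cv2.connectedComponentsWithStats(m,connectivity=8)
k=1+np.argmax(st[1:,4]);mm=(l==k).astype(np.uint8);print(st[k])
cs,_=cv2.findContours(mm,cv2.RETR_EXTERNAL,cv2.CHAIN_APPROX_NONE)
h=cv2.convexHull(max(cs,key=len));q=cv2.approxPolyDP(h,5,True)[:,0]
print(q.tolist())
def o(p,z):return onz(f,p,z)
pts={ 'FL':(240.7,152.7),'FR':(340,172.3),'BL':(224,255.7),'BR':(314.3,271)}
for k,p in pts.items(): print(k,o(p,0 if k[0]=='F' else .016).round(4))
W={k:o(p,0 if k[0]=='F' else .016)[:2] for k,p in pts.items()}
for a,b in [('FL','FR'),('BL','BR'),('FL','BL'),('FR','BR')]:
    d=W[b]-W[a];print(a,b,np.linalg.norm(d).round(4),np.arctan2(d[1],d[0]).round(3))
print("centre",np.mean(list(W.values()),0))
# card top edge ends in wrist/scene/side
print("dot",o((289.3,182.7),.0298))
E
```

```text
[ 224  152  118  119 2139]
[[241, 152], [340, 172], [314, 270], [224, 254]]
FL [0.4634 0.0907 0.    ]
FR [0.4839 0.1942 0.    ]
BL [0.573  0.0702 0.016 ]
BR [0.5917 0.1693 0.016 ]
FL FR 0.1056 1.375
BL BR 0.1008 1.384
FL BL 0.1115 -0.185
FR BR 0.1106 -0.228
centre [0.52800961 0.13108758]
dot [0.48765539 0.1402639  0.0298    ]
```

```bash
python3 - <<'E'
from h import *
t=lambda:print(round(monitor.sense()["clock"],2),monitor.sense()["position"].round(4),monitor.sense()["contact_force"].round(1))
yaw=-0.2;c=np.array([.528,.131]);u=np.array([np.cos(yaw),np.sin(yaw)])
p=c-u*.033
env.close_gripper(30);t()
q=down(np.pi/2+yaw)
env.reach([*p,.06],q);t()
r=env.movel([*p,.009],velocity=.03,guard=18);print(r);t()
env.hold(.2);t()
grab("wrist","w2")
E
```

```text
2.96 [0.49 0.13 0.22] [ 0.9 -0.2 -0. ]
3.64 [0.4966 0.1376 0.0612] [-0.1 -0.4  0.1]
True
4.97 [0.4955 0.1376 0.016 ] [-2.1 -0.7  7.6]
5.17 [0.4954 0.1376 0.0161] [-2.4 -0.2  7.4]
```

View pics/w2.png

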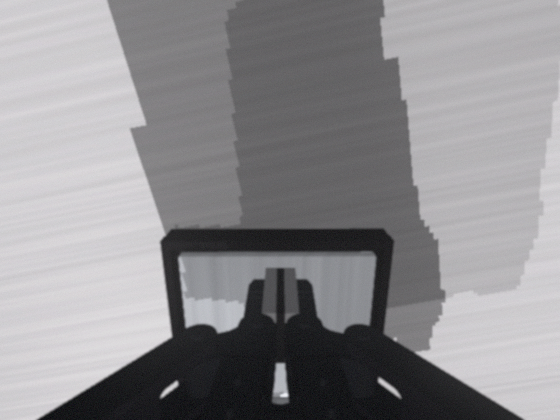

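The fingertip stopped at z = 16.0 mm, which is where the foot's top should be when it lies flat. I'll push a little harder, then lift and check.

```bash
python3 - <<'E'
from h import *
t=lambda:print(round(monitor.sense()["clock"],2),monitor.sense()["position"].round(4),monitor.sense()["contact_force"].round(1))
p=monitor.sense()["position"]
yaw=-0.2
print(env.movel([p[0],p[1],.010],velocity=.03,guard=22));t()
env.movel([p[0],p[1],.06],velocity=.1)
env.release();t()
q=down(np.pi/2+yaw)
env.reach([.47,.142,.26],q);t()
grab("wrist","w3");grab("scene","s3");grab("side","d3");t()
a=load("w3")["frame"][100:350,150:420,::-1];cv2.imwrite("pics/w3z.png",cv2.resize(a,None,fx=2.4,fy=2.4,interpolation=cv2.INTER_CUBIC)[:600])
x=load("s3")["frame"][163:243,268:368,::-1];y=load("d3")["frame"][222:302,252:352,::-1]
cv2.imwrite("pics/c3.png",cv2.resize(np.hstack([x,y]),None,fx=4,fy=4,interpolation=cv2.INTER_CUBIC))
E
```

```text
True
5.42 [0.4955 0.1377 0.016 ] [-4.5 -1.1 13.4]
6.81 [0.4954 0.1376 0.06  ] [0.1 0.3 0.4]
7.63 [0.4697 0.1419 0.2584] [-0.2  0.4 -1.3]
7.78 [0.4697 0.1419 0.2582] [-0.3 -0.   0.5]
```

View pics/w3z.png

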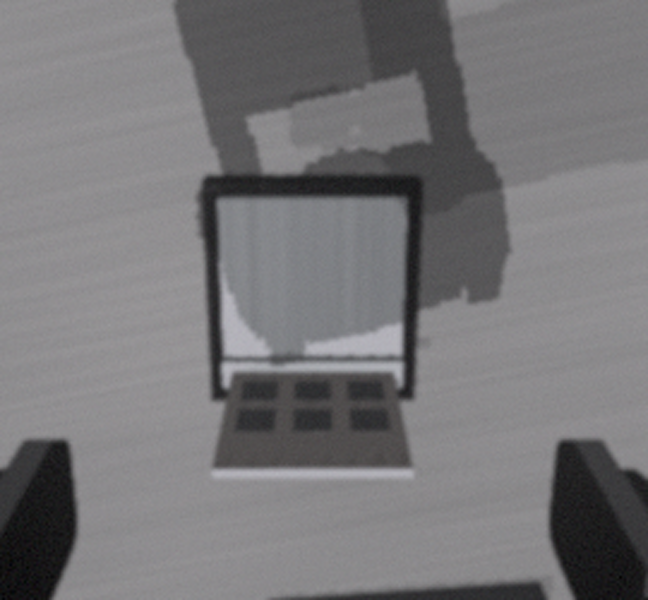

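View pics/c3.png

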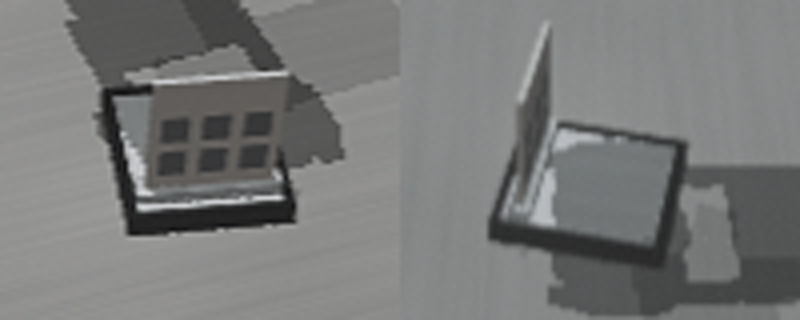

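The foot now lies flat and level with the rim all round. The card's top edge is the bright strip from about (238,297) to (322,297) in the full image. Next I'll measure it.

```bash
python3 - <<'E'
from h import *
f=load("w3");im=f["frame"];g=cv2.cvtColor(im,cv2.COLOR_RGB2GRAY).astype(int)
print(g[288:306,280].tolist());r=g[297];print(r[232:246].tolist(),r[316:330].tolist())
m=np.zeros(g.shape,np.uint8);m[290:305,225:335]=g[290:305,225:335]>140
x,y,w,h=cv2.boundingRect(m);print(x,y,w,h);ys,xs=np.nonzero(m);k=np.polyfit(xs,ys,1);print(k)
L=(x-.5,np.polyval(k,x));Rr=(x+w-.5,np.polyval(k,x+w-1))
A=onz(f,L,.112);B=onz(f,Rr,.112);d=B-A
print(A.round(4),B.round(4),np.linalg.norm(d).round(4),"yaw",np.arctan2(d[1],d[0])-np.pi/2,"mid",((A+B)/2).round(4))
u=np.array([np.cos(-.2),np.sin(-.2)]);print("expected from tray",np.array([.528,.131])+u*.038)
# independent: scene+side
for n in("s3","d3"):print(n,proj(load(n),(A+B)/2).round(1),proj(load(n),A).round(1),proj(load(n),B).round(1))
q=down(0.0)
for pos in([.49,-.22,.24],[.53,-.19,.26]):print(kinematics.ik(pos,down(np.pi/2)))
E
```

```text
[78, 76, 78, 76, 79, 81, 106, 143, 172, 176, 171, 157, 142, 138, 136, 135, 134, 135]
[143, 142, 140, 142, 145, 150, 165, 173, 178, 179, 178, 177, 175, 177] [176, 177, 175, 176, 173, 169, 153, 140, 137, 132, 136, 136, 134, 137]
225 290 106 15
[-1.04815108e-02  3.00949222e+02]
[0.5567 0.0706 0.112 ] [0.5755 0.1695 0.112 ] 0.1007 yaw -0.18798553757584235 mid [0.5661 0.12   0.112 ]
expected from tray [0.56524253 0.12345057]
s3 [322.5 182.3] [301.2 184.1] [343.6 180.6]
d3 [285.5 236.9] [289.6 224.6] [281.1 250.2]
[-6.40258013e-01  3.33448193e-01  1.44661022e+00 -4.44089210e-16
  1.36153424e+00 -2.21105434e+00]
[-5.52278383e-01  3.79551289e-01  1.33015572e+00 -4.44089210e-16
  1.43188565e+00 -2.12307471e+00]
```

```bash
python3 - <<'E'
from h import *
f=load("w3");im=f["frame"];g=cv2.cvtColor(im,cv2.COLOR_RGB2GRAY).astype(int)
m=np.zeros(g.shape,np.uint8);m[290:305,225:335]=g[290:305,225:335]>156
n,l,st,ce=cv2.connectedComponentsWithStats(m);k=1+np.argmax(st[1:,4]);ys,xs=np.nonzero(l==k);print(st[k])
(c,s,a)=cv2.minAreaRect(np.c_[xs,ys].astype(np.float32));print(c,s,a)
kk=np.polyfit(xs,ys,1)
L=(237.6,np.polyval(kk,237.6));Rr=(322.1,np.polyval(kk,322.1));print(L,Rr)
A=onz(f,L,.112);B=onz(f,Rr,.112);d=B-A
print(A.round(4),B.round(4),np.linalg.norm(d).round(4),"yaw",np.arctan2(d[1],d[0])-np.pi/2,"mid",((A+B)/2).round(4))
# tri of ends with scene/side (zoom coords): scene L=(268+152/4,163+83/4) R=(268+288/4,163+73/4)
s3=load("s3");d3=load("d3")
for n,w,s,dd in [("L",L,(306,183.7),(252+(550-400)/4,222+24/4)),("R",Rr,(340,181.2),(252+118/4,222+98/4))]:
    print(n,tri([(f,w),(s3,s),(d3,dd)]))
# now go to the stand
env.reach([.47,-.18,.28],down(np.pi/2-.3));grab("wrist","w4");print(monitor.sense()["clock"])
E
```

```text
[238 296  84   4 268]
(279.5, 297.4999694824219) (82.99998474121094, 2.999999523162842) 0.0
(237.6, np.float64(297.3111017279502)) (322.1, np.float64(296.91918281188555))
[0.5578 0.0831 0.112 ] [0.5733 0.1618 0.112 ] 0.0802 yaw -0.1946240270905526 mid [0.5656 0.1225 0.112 ]
L (array([0.55748965, 0.08272863, 0.11084989]), [np.float64(0.0008846805562646047), np.float64(0.0004122397161570182), np.float64(0.0008568631500401694)])
R (array([0.57445414, 0.16043291, 0.1130488 ]), [np.float64(0.0020387596544103517), np.float64(0.001054426421125363), np.float64(0.002120682174900113)])
9.0583
```

View pics/w4.png

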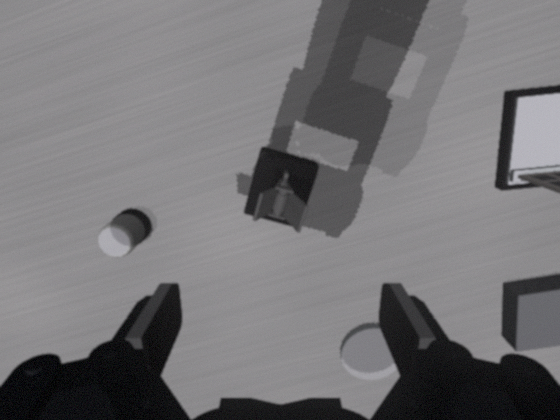

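The card's top edge measures 80.2 mm long (80 expected), and the three-view triangulation agrees to about 1 mm. The wrist view shows the stand at (281,187), with the clip handles at roughly (255-302, 190-230). I'll zoom in on it.

```bash
python3 - <<'E'
from h import *
f=load("w4")
c=cv2.resize(f["frame"][140:245,225:345,::-1],None,fx=5,fy=5,interpolation=cv2.INTER_CUBIC);c=np.clip((c/255.)**.5*255*1.15,0,255).astype(np.uint8)
cv2.imwrite("pics/w4z.png",c)
E
```

```text
(no output)
```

View pics/w4z.png

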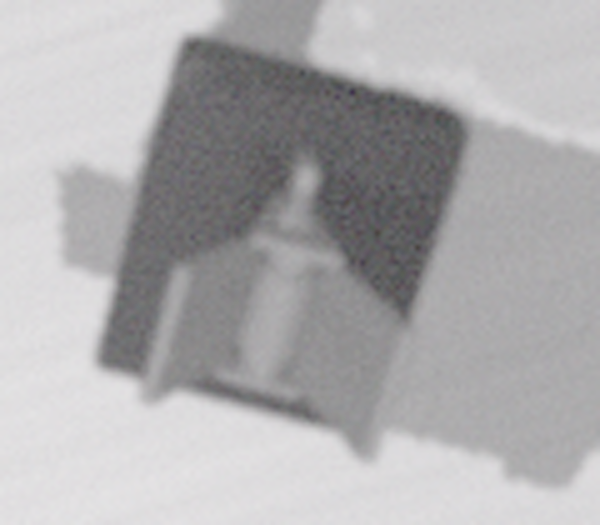

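```bash
python3 - <<'E'
from h import *
f=load("w4");o=lambda p,z:onz(f,(p[0]/5+225-.4,p[1]/5+140-.4),z)
an=lambda a,b:np.arctan2(*(b-a)[1::-1])
for z in(.107,.110):
    P=[o(p,z) for p in((176,264),(146,398),(410,320),(374,458))]
    print(z,"mid",np.mean(P,0).round(4),"edge len",np.linalg.norm(P[1]-P[0]),np.linalg.norm(P[3]-P[2]),"yaws",an(P[0],P[1]),an(P[2],P[3]))
    a=(P[0]+P[1])/2;b=(P[2]+P[3])/2;print("across",np.linalg.norm(b-a),an(a,b)-np.pi/2)
F=[o(p,.03) for p in((188,38),(467,110),(100,365))]
F0=[o(p,0) for p in((188,38),(467,110))]
print("block",np.round(F,4).tolist(),np.linalg.norm(F[1]-F[0]),np.linalg.norm(F[2]-F[0]),"yaw",an(F[0],F[1])-np.pi/2,an(F[0],F[2]),"front z0 len",np.linalg.norm(F0[1]-F0[0]))
cz=.030;Rr=(F[1]+F[2])/2;print("centre (diag)",Rr)
E
```

```text
0.107 mid [ 0.491  -0.1853  0.107 ] edge len 0.02729509569864393 0.02869592883154803 yaws -0.5299402065842588 -0.5195533792305306
across 0.045353554954922416 -0.5591468618195614
0.11 mid [ 0.49  -0.185  0.11 ] edge len 0.027034391009828688 0.028421844311790637 yaws -0.5299402065842598 -0.5195533792305312
across 0.044920367815308254 -0.5591468618195605
block [[0.4379, -0.1896, 0.03], [0.4718, -0.1346, 0.03], [0.5048, -0.2334, 0.03]] 0.06458102022207267 0.07995066305769623 yaw -0.5513679746531397 -0.5793233721284264 front z0 len 0.06953491863229018
centre (diag) [ 0.48829251 -0.18399731  0.03      ]
```

```bash
python3 - <<'E'
from h import *
env.reach([.4905,-.185,.18],down(np.pi/2-.55));env.hold(.2);f=grab("wrist","w5");print(monitor.sense()["clock"],monitor.sense()["position"])
c=cv2.resize(f["frame"][140:290,180:380,::-1],None,fx=4,fy=4,interpolation=cv2.INTER_CUBIC);c=np.clip((c/255.)**.5*255*1.15,0,255).astype(np.uint8)
cv2.imwrite("pics/w5z.png",c)
E
```

```text
9.8 [ 0.4909597  -0.18519791  0.18161974]
```

View pics/w5z.png

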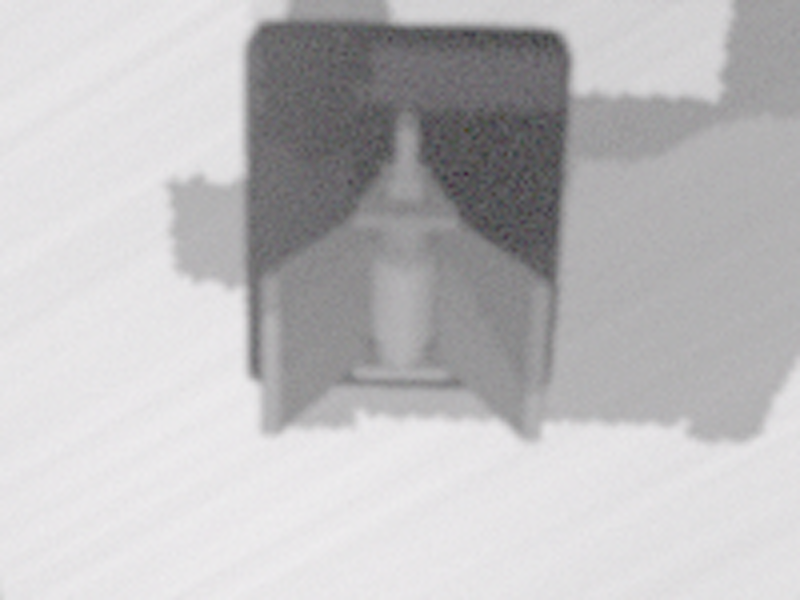

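View pics/w5.png

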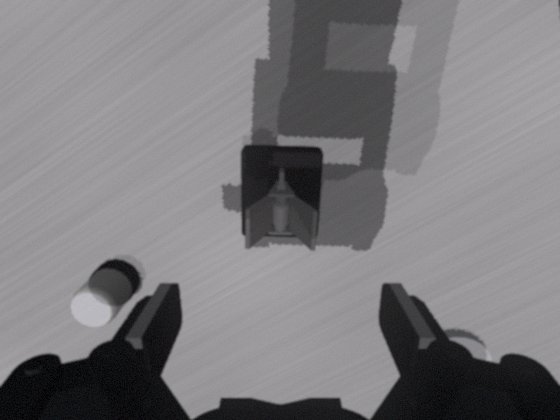

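The clip sits between the fingers almost squarely, with handle ends at about (246-249, 209-249) and (311-317, 211-250) in the full image. It has a residual turn of about -0.025 rad. Computing its centre.

```bash
python3 - <<'E'
from h import *
f=load("w5");o=lambda p,z:onz(f,(p[0]/4+180-.4,p[1]/4+140-.4),z)
an=lambda a,b:np.arctan2(*(b-a)[1::-1])
for z in(.107,.110):
    P=[o(p,z) for p in((263,275),(263,434),(549,285),(540,438))]
    a=(P[0]+P[1])/2;b=(P[2]+P[3])/2
    print(z,"mid",((a+b)/2).round(4),"len",np.linalg.norm(P[1]-P[0]),np.linalg.norm(P[3]-P[2]),"across",np.linalg.norm(b-a),an(a,b)-np.pi/2,an(P[0],P[1]),an(P[2],P[3]))
F=[o(p,z) for p,z in(((250,25),0),((570,33),0),((248,378),.03),((553,385),.03))];print(np.linalg.norm(F[1]-F[0]),an(F[0],F[1])-np.pi/2,an(F[2],F[3])-np.pi/2,np.linalg.norm(F[3]-F[2]),np.mean(F,0))
E
```

```text
0.107 mid [ 0.4919 -0.1855  0.107 ] len 0.02843620006014187 0.02744873717458702 across 0.04679217748653235 -0.5753618575000325 -0.5820241097278727 -0.5699027215971177
0.11 mid [ 0.4909 -0.1849  0.11  ] len 0.02804102104800487 0.027067280973754312 across 0.046141904720278105 -0.5753618575000319 -0.5820241097278732 -0.5699027215971163
0.0733885204141231 -0.573956356296612 -0.5738684732758965 0.06918743876695024 [ 0.49135844 -0.1846425   0.015     ]
```

```bash
python3 - <<'E'
from h import *
t=lambda s="":print(s,round(monitor.sense()["clock"],2),monitor.sense()["position"].round(4),monitor.sense()["contact_force"].round(1),round(monitor.sense()["finger_gap"],3))
x,y=.4914,-.1852;q=down(np.pi/2-.575)
env.reach([x,y,.15],q);t()
print(env.movel([x,y,.082],velocity=.08,guard=15));t("down")
env.close_gripper(35);env.hold(.3);t("closed")
f=grab("wrist","w6")
E
```

```text
10.05 [ 0.4908 -0.1849  0.1497] [-0.2 -0.1  0.7] 1.002
False
down 11.05 [ 0.4917 -0.1854  0.0825] [ 0.1 -0.8  0.1] 1.001
closed 11.99 [ 0.4933 -0.1863  0.0848] [-1.8  0.9 18.8] 0.208
```

View pics/w6.png

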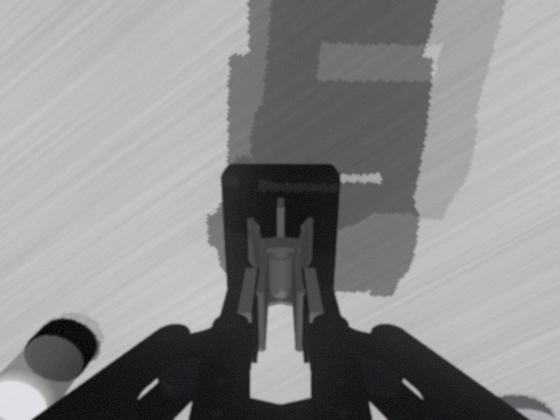

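Gap is 0.208, the jaws have spread clear of the plate, and the handles are upright. Now I'll lift straight up.

```bash
python3 - <<'E'
from h import *
t=lambda s="":print(s,round(monitor.sense()["clock"],2),monitor.sense()["position"].round(4),monitor.sense()["contact_force"].round(1),round(monitor.sense()["finger_gap"],3))
p=monitor.sense()["position"]
env.movel([p[0],p[1],.24],velocity=.12);env.hold(.2);t("up")
grab("wrist","w7");grab("scene","s7");grab("side","d7")
x=load("s7")["frame"][120:240,130:250,::-1];y=load("d7")["frame"][100:220,250:370,::-1]
cv2.imwrite("pics/c7.png",cv2.resize(np.hstack([x,y]),None,fx=3.3,fy=3.3,interpolation=cv2.INTER_CUBIC))
E
```

```text
up 13.71 [ 0.4932 -0.1862  0.2397] [ 0.2  0.1 -0.9] 0.207
```

View pics/c7.png

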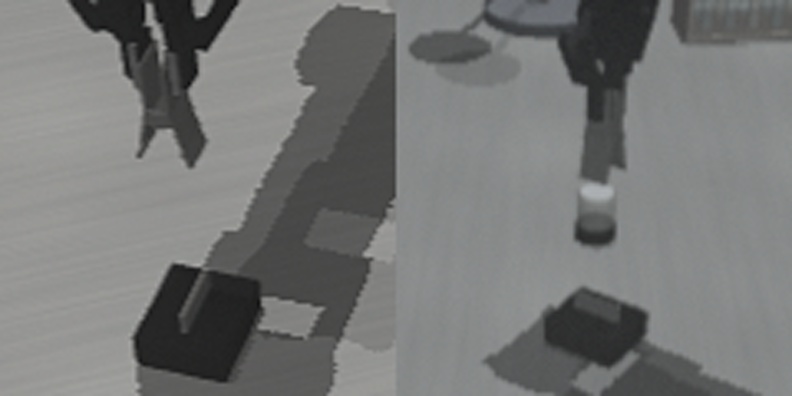

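View pics/w7.png

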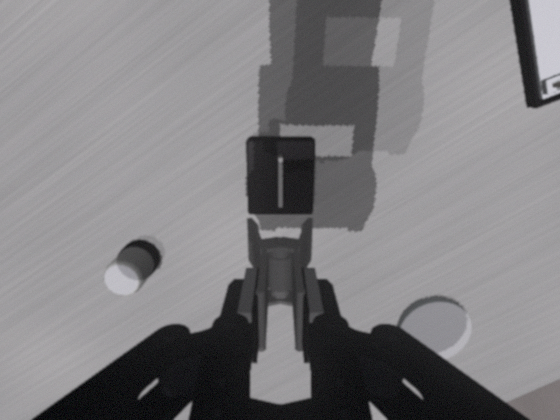

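The clip is off the stand, held open and upright. I'll check where the jaws sit in the tool frame.

```bash
python3 - <<'E'
from h import *
f=load("w7");s=monitor.sense();T=R.from_quat(s["ee_rot"]).as_matrix();p=s["position"]
for y in(.016,-.012):
  for z in(-.0195,-.0165,.0165,.0195):
    print(y,z,proj(f,p+T@np.array([.055,y,z])).round(1))
c=cv2.resize(f["frame"][205:365,230:330,::-1],None,fx=3.7,fy=3.7,interpolation=cv2.INTER_CUBIC);c=np.clip((c/255.)**.5*255*1.15,0,255).astype(np.uint8)
cv2.imwrite("pics/w7z.png",c)
E
```

```text
0.016 -0.0195 [247.5 216.4]
0.016 -0.0165 [252.6 216.4]
0.016 0.0165 [308.  216.4]
0.016 0.0195 [313.1 216.4]
-0.012 -0.0195 [248.9 258.9]
-0.012 -0.0165 [253.7 258.9]
-0.012 0.0165 [306.9 258.9]
-0.012 0.0195 [311.7 258.9]
```

View pics/w7z.png

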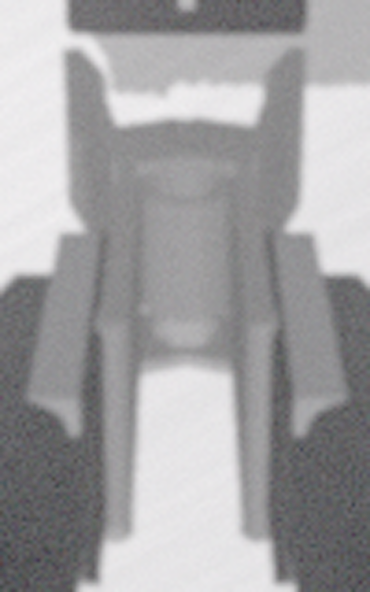

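```bash
python3 - <<'E'
from h import *
t=lambda s="":print(s,round(monitor.sense()["clock"],2),monitor.sense()["position"].round(4),monitor.sense()["contact_force"].round(1),round(monitor.sense()["finger_gap"],3))
P=[.5653,.1210];q=down(-.195);print(kinematics.ik([*P,.22],q))
env.reach([*P,.235],q);t()
env.movel([*P,.20],velocity=.1);env.hold(.3);t()
f=grab("wrist","w8");grab("side","d8");grab("scene","s8")
c=cv2.resize(f["frame"][150:350,180:380,::-1],None,fx=2.9,fy=2.9,interpolation=cv2.INTER_CUBIC);c=np.clip((c/255.)**.5*255*1.15,0,255).astype(np.uint8)
cv2.imwrite("pics/w8z.png",c)
x=load("s8")["frame"][110:230,260:380,::-1];y=load("d8")["frame"][170:290,220:340,::-1]
cv2.imwrite("pics/c8.png",cv2.resize(np.hstack([x,y]),None,fx=3.3,fy=3.3,interpolation=cv2.INTER_CUBIC))
E
```

```text
[ 8.30688001e-03  4.38632528e-01  1.34832997e+00 -4.44089210e-16
  1.35463016e+00  2.03306880e-01]
 15.43 [0.5654 0.1205 0.235 ] [ 0.7 -0.4 -0.4] 0.201
 16.23 [0.5654 0.121  0.2005] [ 0.3  0.3 -1.7] 0.197
```

View pics/w8z.png

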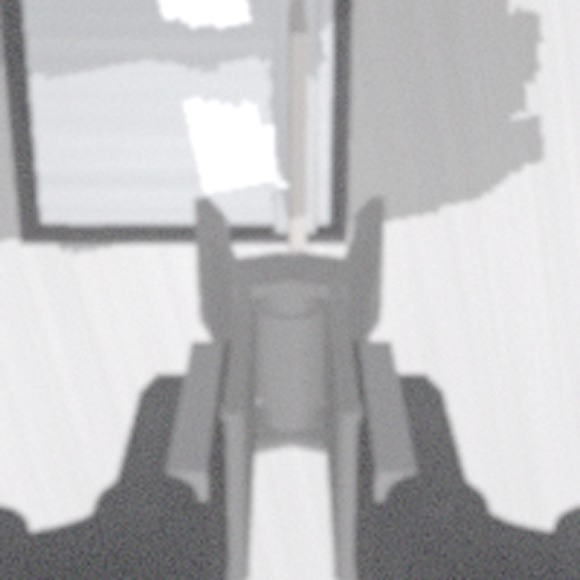

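View pics/c8.png

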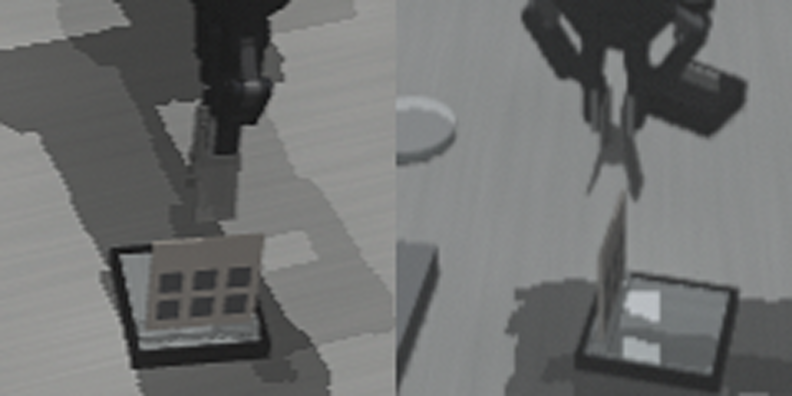

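```bash
python3 - <<'E'
from h import *
f=load("w8");g=f["frame"].astype(int)
for r in(170,180,190,200,210,220,230): print(r,[tuple(v) for v in g[r,276:290].tolist()] if r==200 else g[r,274:292].mean(1).round().astype(int).tolist())
c=cv2.resize(f["frame"][0:260,240:330,::-1],None,fx=4,fy=2.3,interpolation=cv2.INTER_CUBIC);c=np.clip((c/255.)**.5*255*1.1,0,255).astype(np.uint8)
cv2.imwrite("pics/w8y.png",c)
a=np.array([.5578,.0831]);b=np.array([.5733,.1618])
for k in(a,b): print(proj(f,[*k,.112]).round(1))
E
```

```text
170 [115, 111, 116, 117, 111, 108, 106, 114, 117, 115, 115, 118, 119, 115, 117, 117, 120, 127]
180 [123, 114, 115, 117, 109, 107, 109, 113, 116, 118, 118, 131, 146, 152, 155, 149, 158, 160]
190 [123, 114, 115, 112, 109, 103, 106, 113, 115, 118, 120, 131, 142, 153, 149, 151, 156, 160]
200 [(115, 115, 118), (111, 112, 118), (110, 111, 114), (108, 105, 108), (112, 109, 110), (114, 111, 107), (118, 114, 112), (121, 115, 115), (124, 119, 119), (135, 133, 135), (146, 146, 151), (148, 150, 154), (142, 145, 149), (146, 149, 152)]
210 [198, 185, 158, 132, 114, 107, 107, 113, 116, 115, 123, 134, 144, 150, 145, 146, 152, 156]
220 [143, 140, 142, 136, 118, 106, 106, 112, 113, 116, 117, 131, 142, 147, 144, 144, 154, 155]
230 [63, 79, 95, 101, 100, 111, 132, 147, 149, 153, 145, 131, 108, 97, 79, 56, 44, 42]
[281.5 269.5]
[281.6 161.3]
```

View pics/w8y.png

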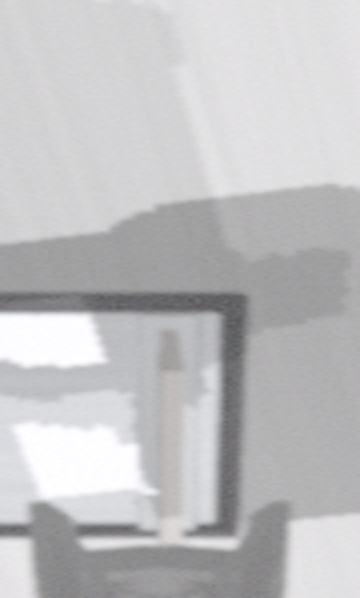

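The card's top edge sits at column 282.8 and the jaw centre at 279.5, so the jaws are about 2.2 mm too far toward the foot side. I'll correct that and descend with a guard.

```bash
python3 - <<'E'
from h import *
t=lambda s="":print(s,round(monitor.sense()["clock"],2),monitor.sense()["position"].round(4),monitor.sense()["contact_force"].round(1),round(monitor.sense()["finger_gap"],3))
P=[.5653+.0022,.1210-.0004]
env.movel([*P,.20],velocity=.03)
print(env.movel([*P,.1515],velocity=.04,guard=8));env.hold(.4);t()
f=grab("wrist","w9");grab("side","d9");grab("scene","s9")
c=cv2.resize(f["frame"][150:350,180:380,::-1],None,fx=2.9,fy=2.9,interpolation=cv2.INTER_CUBIC);c=np.clip((c/255.)**.5*255*1.15,0,255).astype(np.uint8)
cv2.imwrite("pics/w9z.png",c)
x=load("s9")["frame"][120:230,260:370,::-1];y=load("d9")["frame"][190:300,230:340,::-1]
cv2.imwrite("pics/c9.png",cv2.resize(np.hstack([x,y]),None,fx=3.6,fy=3.6,interpolation=cv2.INTER_CUBIC))
E
```

```text
False
 18.39 [0.5675 0.1206 0.1515] [-0.9  0.4 -0.2] 0.205
```

View pics/w9z.png

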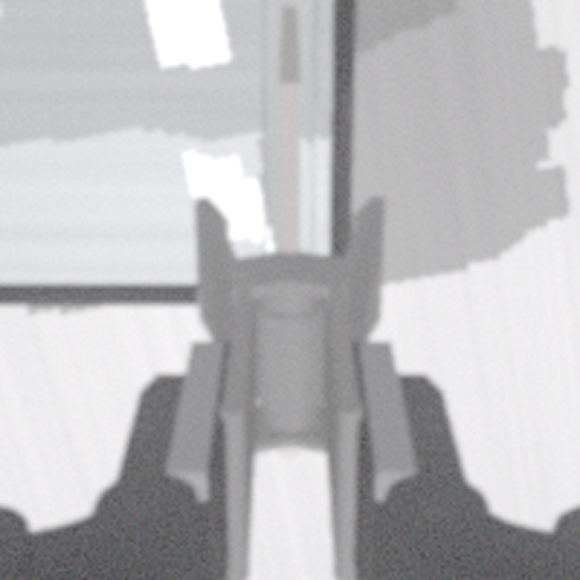

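View pics/c9.png

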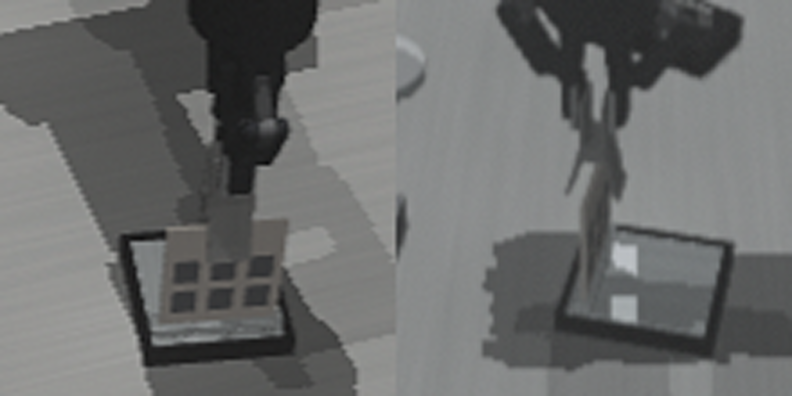

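```bash
python3 - <<'E'
from h import *
s=monitor.sense();T=R.from_quat(s["ee_rot"]).as_matrix();p=s["position"]
f=load("s9");im=f["frame"][120:230,260:370,::-1];im=cv2.resize(im,None,fx=5.4,fy=5.4,interpolation=cv2.INTER_CUBIC)
im=np.clip((im/255.)**.6*255,0,255).astype(np.uint8)
for d in(.050,.055,.060):
  for y in(-.0125,.0155):
    u=proj(f,p+T@np.array([d,y,.0195]));print(d,y,u.round(1)); cv2.circle(im,tuple(int(v) for v in ((u-[260,120])*5.4+2.2)),2,(0,0,255),-1)
for k in([.5578,.0831,.112],[.5733,.1618,.112]):
    u=proj(f,k);cv2.circle(im,tuple(int(v) for v in ((u-[260,120])*5.4+2.2)),2,(0,255,0),-1)
cv2.imwrite("pics/s9z.png",im)
E
```

```text
0.05 -0.0125 [318.8 192.2]
0.05 0.0155 [330.7 191.2]
0.055 -0.0125 [318.7 193.7]
0.055 0.0155 [330.5 192.8]
0.06 -0.0125 [318.5 195.2]
0.06 0.0155 [330.3 194.3]
```

View pics/s9z.png

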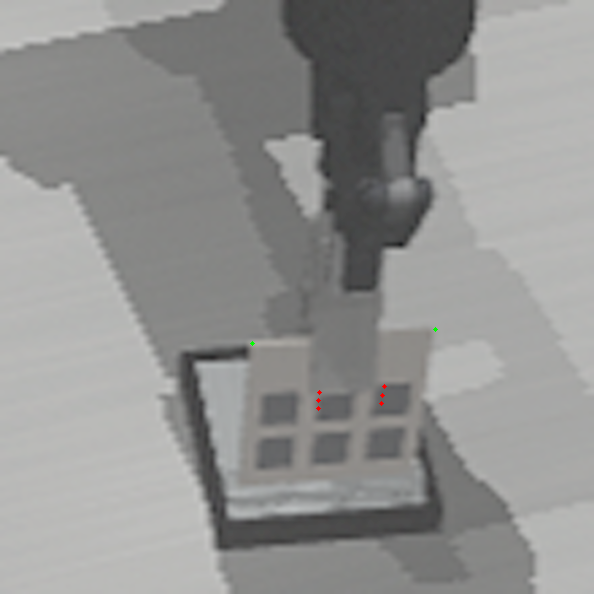

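```bash
python3 - <<'E'
from h import *
s=monitor.sense();T=R.from_quat(s["ee_rot"]).as_matrix();p=s["position"]
f=load("d9");im=f["frame"][190:290,240:340,::-1];k=6;im=cv2.resize(im,None,fx=k,fy=k,interpolation=cv2.INTER_CUBIC)
im=np.clip((im/255.)**.6*255,0,255).astype(np.uint8)
for d,c in((.050,(0,0,255)),(.055,(0,255,0)),(.06,(255,0,0))):
  for z in(-.0195,.0195):
    u=proj(f,p+T@np.array([d,.0155,z]));print(d,z,u.round(1)); cv2.circle(im,tuple(int(v) for v in ((u-[240,190])*k+k/2)),2,c,-1)
for q in([.5578,.0831,.112],[.5733,.1618,.112]):
    u=proj(f,q);cv2.circle(im,tuple(int(v) for v in ((u-[240,190])*k+k/2)),2,(0,255,255),-1)
cv2.imwrite("pics/d9z.png",im)
E
```

```text
0.05 -0.0195 [291.2 245.4]
0.05 0.0195 [276. 243.]
0.055 -0.0195 [291.2 246.9]
0.055 0.0195 [276.  244.5]
0.06 -0.0195 [291.2 248.3]
0.06 0.0195 [276. 246.]
```

View pics/d9z.png

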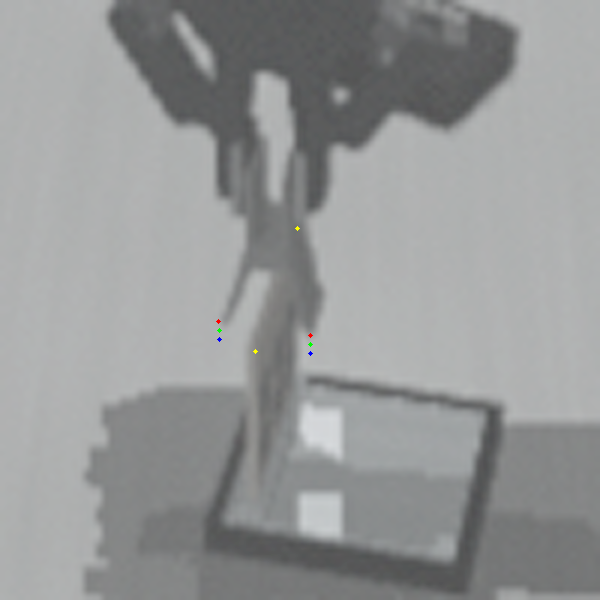

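Both outside cameras put the open jaw tips about 50-51 mm below the TCP rather than 55 mm, because the jaws rise as they open. The depth is therefore about 11-12 mm, so I'll go 3 mm lower.

```bash
python3 - <<'E'
from h import *
t=lambda s="":print(s,round(monitor.sense()["clock"],2),monitor.sense()["position"].round(4),monitor.sense()["contact_force"].round(1),round(monitor.sense()["finger_gap"],3))
p=[.5675,.1206]
print(env.movel([*p,.1482],velocity=.02,guard=8));env.hold(.4);t()
f=grab("wrist","w10");s=grab("scene","s10")
a=cv2.resize(f["frame"][200:270,230:330,::-1],None,fx=4,fy=4,interpolation=cv2.INTER_CUBIC)
b=cv2.resize(s["frame"][165:235,270:370,::-1],None,fx=4,fy=4,interpolation=cv2.INTER_CUBIC)
cv2.imwrite("pics/c10.png",np.clip((np.hstack([a,b])/255.)**.6*255,0,255).astype(np.uint8))
E
```

```text
False
 19.26 [0.5675 0.1206 0.1482] [-0.1  0.2 -0.8] 0.206
```

View pics/c10.png

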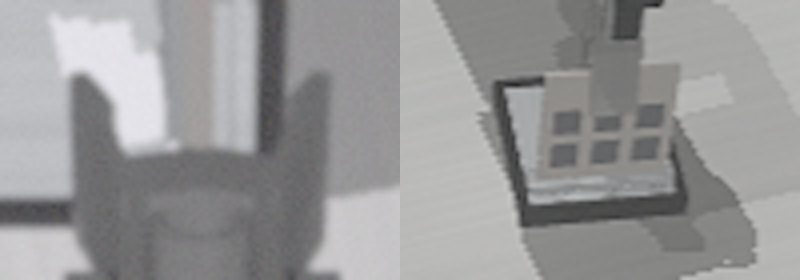

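The card lies midway between the jaws (mid column 200 against 199 in the crop), nothing is touching, and the foot is still flat. Handing in.

```bash
python3 - <<'E'
from h import *
job.hand_in()
E
```

```text
the job is handed in; nothing more can be done
```

I finished the job and handed it in at about 19 s of the 46 s allowed. The clip is held squeezed open over the middle of the card's top edge.

- **Card:** I pressed the foot until the fingertip stopped at 16.0 mm, which is level with the tray rim. The pictures afterwards showed the foot flat and the card upright.
- **Clip:** I squeezed it with 35 N, lifted it straight off the stand and lowered it over the card. The final wrist view shows the card midway between the jaws, to within about 1 mm. The tool force stayed around 1 N, so nothing is touching.
- **Depth past the edge:** this is the least certain number. Working from the grasp height, the jaws should sit 55 mm below the TCP (the tool point), but the scene and side cameras showed about 50–51 mm. I went 3 mm lower because of this, which gives roughly 15 mm past the edge, or about 18–19 mm if the first figure was right.
- **Position along the edge:** the scene and wrist cameras differ by about 2.5 mm here. I left it, since either reading puts the clip within about 2.5 mm of the middle.

I did not touch the other things on the bench.

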